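# Start up the saw from its control console

### The job

Start the saw up from the control console on the sliding table, pressing with the fingers only: first tip the rocker right over by pressing down its raised far half, then push the square key all the way in so that it stays down, then press the big mushroom-headed button all the way down and let it come up again. Keep to that order, leave the small round button alone, and leave the tools and offcuts lying about where they are; at the end the rocker is still over and the key still down.

Things in the scene. Friction and masses are not known exactly. Their poses are not given: they have to be found in the camera images.
- console: Grey sheet-metal control console fixed to the table, 150 (x) x 300 (y) x 45 mm high. Origin: centre of its underside; x away from the robot, y along its row of four controls, z up; turned at most 0.25 rad. The controls sit at x = +22, y = -105, -35, +35, +105 mm; which is where varies. The strip nearest the robot is a ledge with a pencil and a brass bar.
- rocker_unit: Oblong bezel 80 (x) x 44 x 4 mm with a black rocker 64 (x) x 30 mm in two halves. Axes as the console's. Origin: centre of the bezel, on the console's top face. Hinge along y, 8 mm above the origin; the top's middle 14 mm above it. At first the far (+x) half is up, its end (x = +31 mm) 22 mm above the origin; tipped right over, that half is 12 mm above the origin at its end, 13 mm at x = +20 mm.
- rocker (a joint): Rocker angle (rad): 0 to 0.05 at the start (far half up), 0.34 when right over (far half down). No spring: it stays where it is left, about 2 to 3 N at the far half moves it.
- key_unit: Square aluminium bezel 46 x 46 x 4 mm with a black square flat-topped key 30 x 30 mm. Axes as the console's. Origin: centre of the bezel, on the console's top face. The key's top is 18 mm above the origin at the start, 10 mm when pushed in.
- key (a joint): How far the square key is pushed in (m): 0 at the start, 0.008 fully in. It stays where it is pushed to; about 3.5 N moves it.
- mushroom_unit: Round aluminium collar 38 mm in diameter, 4 mm high, with a black mushroom-headed button 42 mm in diameter, the largest round control. Axes as the console's. Origin: centre of the bezel, on the console's top face. The button's slightly domed top is 22 mm above the origin when up, 14 mm when fully down.
- mushroom (a joint): How far the mushroom button is pressed (m): 0 up, 0.008 fully down. A spring returns it; 1.5 N starts it and 5.5 N holds it fully down.
- small_unit: Round aluminium collar 32 mm in diameter, 4 mm high, with a black cylindrical button 18 mm in diameter: not to be pressed. Axes as the console's. Origin: centre of the bezel, on the console's top face. The button's top is 16 mm above the origin.
- small (a joint): How far the small round button is pressed (m): 0 up, 0.008 fully down. A spring returns it. Stay off it.
- pencil: Flat red carpenter's pencil 164 x 15 x 8 mm, loose on the console's near ledge. Leave it.
- setup_bar: Brass bar 12 x 76 x 12 mm, loose on the console's near ledge. Leave it.
- hex_key: Steel hex key 40 x 146 x 9 mm, loose on the table just left (+y) of the console. Leave it.
- offcut: Timber offcut 46 x 58 x 19 mm, loose just right (-y) of the console. Leave it.
- arbor_nut: Steel hexagon nut 33 x 29 x 14 mm, loose just right (-y) of the console. Leave it.
- tape_measure: Tape measure 37 x 89 x 66 mm high, standing loose left of the console. Leave it.
- screwdriver: Screwdriver 28 x 219 x 30 mm, loose right of the console. Leave it.

How it is judged:
On the way, in this order (a step that is already met when the one before it is completed fails the run):
1. the fingers press the rocker right over (beyond 0.27 rad) (value of joint rocker above 0.27 rad and contact force between rocker_unit and the fingers above 0.3 N), for 0.05 s.
2. the fingers push the square key in (beyond 6 mm) (value of joint key above 0.006 m and contact force between key_unit and the fingers above 0.3 N), for 0.05 s.
3. the fingers press the mushroom button down (beyond 6 mm) (value of joint mushroom above 0.006 m and contact force between mushroom_unit and the fingers above 0.3 N), for 0.05 s.
At the end, for the whole second after the job is handed in: The rocker is over (beyond 0.25 rad), the square key in (beyond 5.5 mm), the mushroom and small buttons are up (within 1.5 mm) and every bystander lies within 25 mm of where it was (value of joint rocker above 0.25 rad and value of joint key above 0.0055 m and value of joint each of mushroom, small below 0.0015 m and distance of each of pencil, setup_bar, hex_key, offcut, arbor_nut, tape_measure, screwdriver from where it was at the start of the episode below 0.025 m); the robot touches nothing.
It fails at once if the small round button is pressed (more than 3 mm) (value of joint small above 0.003 m).
It fails at once if the square key is pushed in before the rocker is over (value of joint key above 0.004 m and value of joint rocker below 0.22 rad).
It fails at once if the mushroom button is pressed before the key is in and the rocker over (value of joint mushroom above 0.004 m and (value of joint key below 0.0045 m or value of joint rocker below 0.22 rad)).
It fails at once if a bystander is lifted, carried or pushed away (more than 25 mm) (distance of any of pencil, setup_bar, hex_key, offcut, arbor_nut, tape_measure, screwdriver from where it was at the start of the episode above 0.025 m).
It also fails if it takes over 40 s, if anything falls off the work surface, if the arm or the gripper's body presses on something with over 40 N, if the wrist force passes 120 N, or if a joint passes its speed limit or range.

### The arm

A 6-joint arm with a two-finger parallel gripper is mounted at the origin on a cart in front of the work surface, level with it; the furniture and walls round the work are solid. World frame = base frame: x ahead of the robot, y to its left, z up, the work surface at z = 0. Lengths are in m, angles in rad, forces in N, time in s.
With the tool pointing down it reaches from about 0.375 to 0.975 m from the base axis. Payload 3.8 kg.
Tool frame: the origin (TCP) lies on the mounting face of the last link; the fingertips stand 173 mm ahead of it and the grasp point (between the pads) lies 155 mm ahead of it (bot.hold_point_z is the distance from the TCP to the grasp point, in m); z points along the fingers, y is the line along which they close (so a half turn about z gives the same grasp; the last joint's range is limited). The gripper opens to 85 mm and grips with 20 to 120 N. Pads are 22 mm wide; open, the fingers measure 114 mm over their backs; the gripper's body (76 mm by 85 mm) begins 54 mm behind the grasp point. The pads swing forward as they close: fully open they stand 13 mm farther back than shut.
Start: joints at [1.119, 0.264, 1.604, -0, 1.274, -0.037], TCP at [0.272, 0.618, 0.405] pointing down, gripper open.
Joint ranges: [-2.63, 2.63], [-0.94, 2.18], [0.31, 2.57], [-1.31, 4.45], [0, 2.66], [-2.55, 2.55]. Speed limits (rad/s): [2.57, 2.57, 3.14, 3.14, 3.14, 3.14].

### API

Orientations are given as a rotation vector (axis times angle).
In Python, from workcell import bot, optics gives the robot as it stands.
- The arm moves only by the shell command python3 -m jog 'ROWS' [OPENING] [FORCE]. ROWS is JSON, a list of rows, each an object of numbers: "dx", "dy", "dz": the shift along the tool's x, y, z in mm; "ax", "ay", "az": the turn, a rotation vector about the tool's x, y, z in degrees. A call has 1 to 20 rows; each row shifts and turns the commanded pose from where the row before left it, along the tool's axes as they then stand; what a row does not reach is not made up. A row lasts 1/12 s, in which the tool goes at most 41.7 mm and 7.16 degrees, less where a joint would pass 70% of its speed; a pose out of reach is approached as far as the arm can. A call with a gripper value outside its range is refused whole. OPENING is the opening, from 0 (shut) to 1 (fully open), set as the call begins (- or left out, the last holds). The fingers move at their own pace and stop on an object; FORCE is the grip in N (left out, the last holds). Time passes only in rows, so rows that do not move let the fingers close. It gives the time, the measured TCP pose, the force, the opening and the grip force at its end, in the units of the state.
- bot.read_state(): the state, without advancing time (a new reading comes with each control period).
- optics.read_camera(name): name is "side" or "top" or "wrist"; returns a dict with "img" (480x640x3 uint8, red, green, blue), "vertical_fov" (degrees; the focal length in pixels is half the picture's height over the tangent of half this angle, whatever the lens; pixels are square), "cx", "cy" (the principal point, pixels), "R" (3x3) and "t" (3): a world point X has camera coordinates R X + t; the wrist camera has in their place "tool_from_camera" (4x4, takes a point from camera to tool coordinates, whose origin is the TCP and whose axes are the flange's). Camera axes: x right, y down, z forward; pixel columns grow to the right and rows downward; lengths in m; the calibration is good to about 2 mm. The wrist camera is an equidistant fisheye: a pixel r from the principal point sees the ray r / f radians off the axis. A picture is of the moment at which its call begins: read the wrist's pose just before it. There is no depth.
- bot.finish_job(): hands the job in; it is judged then, once.
The state is a dict: "time": time; "q": joint angles; "joint_vel": joint speeds; "joint_torque": joint torques, N m; "tool_pos": TCP position; "tcp_rot": TCP orientation; "wrist_force": force on the tool from outside, world axes, zero at the start; "torque": the same for the moment, N m; "width": opening from 0.0 (shut) to 1.0 (fully open); "grip_force": force on a finger pad.
Only numpy, scipy, OpenCV 4.12 (cv2) and the standard library are available. Lean on these libraries where they do the work, as an engineer would, in place of code of your own. Each camera call takes 0.05 s, during which the arm holds its last target. There are 200 camera calls.

## Working session

There is one attempt and no reset: what is moved stays moved. The work goes in short steps, Python scripts to look and compute and a shell command to move; the robot and the scene stay as the last step left them, time stands still between calls to the robot, and variables do not carry over. Pictures are saved under pics/ and viewed, at most 10 in all, crops included, and the job is handed in when it is done.

```bash
mkdir -p pics; python3 - <<'E'
from workcell import bot, optics
import cv2, numpy as np
for n in ("top","side"):
    c=optics.read_camera(n); cv2.imwrite(f"pics/{n}.png",c["img"][:,:,::-1])
    print(n,c["vertical_fov"],c["cx"],c["cy"],np.round(-c["R"].T@c["t"],3))
s=bot.read_state(); print(s["time"],s["tool_pos"],s["tcp_rot"],s["width"])
E
```

```text
top 45.55805865853352 323.5470980574076 235.61531925310254 [0.166 0.005 1.426]
side 48.04529652546117 319.8799333852946 237.90352455714165 [ 0.304 -1.156  1.046]
0.1 [0.27192928 0.61747066 0.40350288] [-6.46837721e-01 -3.07379577e+00  3.03979765e-03] 0.9986598264165619
```

View pics/top.png

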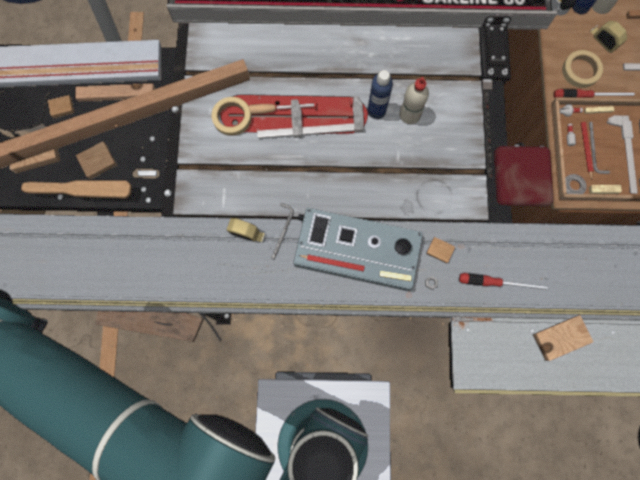

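View pics/side.png

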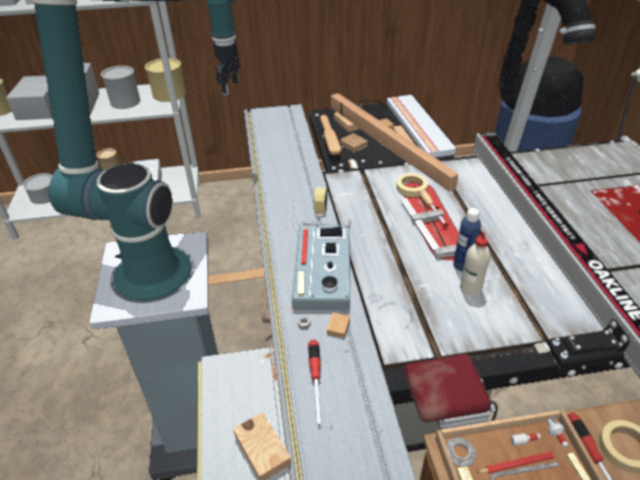

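The top view shows the console at about (358,248). Left to right its controls are the rocker (319,229), key (346,235), small button (374,241) and mushroom (403,246). The hex key and tape lie to the left; the offcut, nut and screwdriver to the right. The side view agrees, with nothing standing over the console.

```bash
cat > h.py <<'E'
import numpy as np, cv2
def ray(c,uv,z):
    f=240/np.tan(np.radians(c["vertical_fov"]/2)); o=-c["R"].T@c["t"]
    d=c["R"].T@np.array([(uv[0]-c["cx"])/f,(uv[1]-c["cy"])/f,1]); return o+d*(z-o[2])/d[2]
E
python3 - <<'E'
from workcell import bot, optics
from h import *
c=optics.read_camera("top"); im=c["img"]
def blobs(c,m,box,lo):
    x0,y0,x1,y1=box; k=np.zeros_like(m); k[y0:y1,x0:x1]=m[y0:y1,x0:x1]
    n,l,s,ce=cv2.connectedComponentsWithStats(k)
    return [(s[i,:4],s[i,4],ce[i]) for i in range(1,n) if s[i,4]>lo]
dark=(im.max(2)<60).astype(np.uint8)
for b in blobs(c,dark,(300,205,425,270),15): print("dark",b[0],b[1],b[2].round(1),*[ray(c,b[2],z).round(4)[:2] for z in (.049,.06,.067)])
white=((im.min(2)>190)).astype(np.uint8)
for b in blobs(c,white,(300,205,425,270),15): print("wh",b[0],b[1],b[2].round(1),ray(c,b[2],.049).round(4)[:2])
c2=optics.read_camera("side"); im2=c2["img"]
dark=(im2.max(2)<60).astype(np.uint8)
for b in blobs(c2,dark,(290,215,355,300),10): print("s dark",b[0],b[1],b[2].round(1),*[ray(c2,b[2],z).round(4)[:2] for z in (.049,.06,.067)])
a=cv2.resize(im[200:300,280:440],None,fx=5,fy=5,interpolation=2); cv2.imwrite("pics/topz.png",a[:,:,::-1])
b=cv2.resize(im2[210:320,280:380],None,fx=5,fy=5,interpolation=2); cv2.imwrite("pics/sidez.png",b[:,:,::-1])
E
```

```text
dark [368 219  38   2] 49 [389.3 219.2] [ 0.542  -0.1581] [ 0.539  -0.1568] [ 0.5371 -0.156 ]
dark [407 219  18   2] 24 [414.4 219.8] [ 0.5418 -0.2208] [ 0.5388 -0.219 ] [ 0.5369 -0.2178]
dark [312 226  13  16] 115 [318.1 234. ] [0.5009 0.019 ] [0.4982 0.0189] [0.4965 0.0189]
dark [341 230  12  12] 107 [346.5 235.1] [ 0.4993 -0.0515] [ 0.4966 -0.0511] [ 0.4949 -0.0508]
dark [396 239  15  15] 148 [403.6 245.8] [ 0.4747 -0.1926] [ 0.4723 -0.191 ] [ 0.4707 -0.19  ]
wh [336 227   5  16] 24 [338.1 234.3] [ 0.501  -0.0306]
wh [368 238  10   9] 27 [370.9 243.1] [ 0.4802 -0.1119]
wh [310 242  12   4] 17 [315.6 243.7] [0.4762 0.0247]
s dark [321 228  20   8] 117 [331.2 231.7] [0.5126 0.0222] [0.5103 0.0092] [0.5088 0.0009]
s dark [326 244   9   8] 62 [330.2 247.8] [ 0.4974 -0.0463] [ 0.4953 -0.0586] [ 0.4939 -0.0664]
s dark [323 278  13   7] 57 [329.3 280.4] [ 0.4722 -0.1725] [ 0.4703 -0.1833] [ 0.4691 -0.1902]
```

View pics/topz.png

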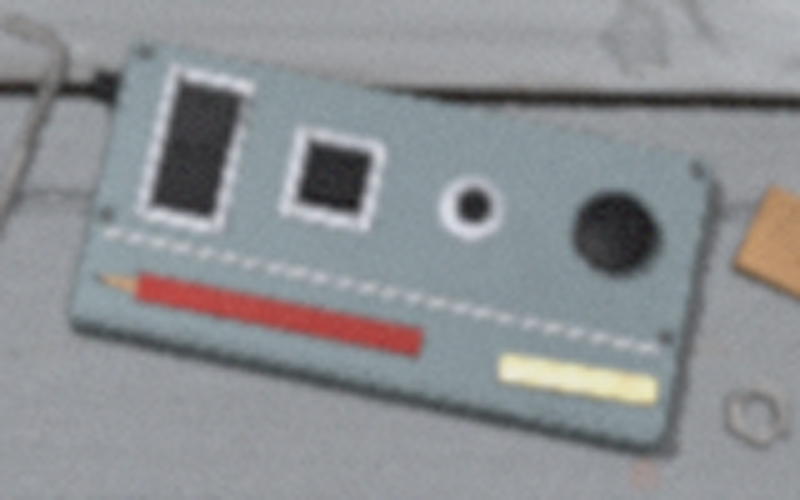

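The zoom confirms it: the rocker bezel is at crop (195,148), key at (334,178), small button at (471,205) and mushroom at (617,232). The pencil and bar are on the near ledge.

```bash
cat > go.py <<'E'
from h import *
import sys
from workcell import bot, optics
from scipy.spatial.transform import Rotation as Ro
c=optics.read_camera("top")
key=ray(c,(346.7,235.1),.063); mu=ray(c,(403.5,246.2),.066); ro=ray(c,(280+195/5,200+148/5),.049)
d=(ro-mu)[:2]; yaw=np.arctan2(-d[0],d[1]); ex=np.array([np.cos(yaw),np.sin(yaw)]); ey=np.array([-ex[1],ex[0]])
print("yaw",yaw,"spacings",np.linalg.norm((ro-key)[:2]),np.linalg.norm((key-mu)[:2]),ro,key,mu)
T=dict(rocker=ro[:2]+.021*ex,key=key[:2],mush=mu[:2])
s=bot.read_state(); R=Ro.from_rotvec(s["tcp_rot"]).as_matrix()
a=np.degrees(np.arctan2(R[:2,1]@-ex,R[:2,1]@ey)); print("tool y ahead of console y by deg",a," -> az",a)
R2=R@Ro.from_rotvec([0,0,np.radians(a)]).as_matrix(); print("check y",R2[:,1],ey,"tilt",R[:,2])
for k,p in T.items(): print(k,p,"after turn, mm:",(R2.T@(np.array([*p,.273])-s["tool_pos"])*1e3).round(1))
print(s["tool_pos"],s["wrist_force"],s["time"])
E
python3 go.py
```

```text
yaw -0.20204755336085303 spacings 0.0702391000166753 0.1409881921328421 [0.51225293 0.01690575 0.049     ] [ 0.49601468 -0.05143055  0.063     ] [ 0.46987507 -0.18997437  0.066     ]
tool y ahead of console y by deg -12.188683378025742  -> az -12.188683378025742
check y [ 0.20067542  0.9796572  -0.00106964] [0.20067565 0.97965774] tilt [-4.81064623e-04 -9.93312165e-04 -9.99999391e-01]
rocker [0.53282575 0.01269157] after turn, mm: [-377.  -540.1  131.5]
key [ 0.49601468 -0.05143055] after turn, mm: [-353.8 -610.3  131.6]
mush [ 0.46987507 -0.18997437] after turn, mm: [-356.  -751.3  131.7]
[0.27194147 0.61762643 0.4040142 ] [-1.09316636  0.27450408  0.44710548] 0.25
```

```bash
python3 -m jog '[{"az":-6.1},{"az":-6.1},{"dx":-22.2,"dy":-31.8,"dz":6},{"dx":-22.2,"dy":-31.8,"dz":6},{"dx":-22.2,"dy":-31.8,"dz":6},{"dx":-22.2,"dy":-31.8,"dz":6},{"dx":-22.2,"dy":-31.8,"dz":6},{"dx":-22.2,"dy":-31.8,"dz":6},{"dx":-22.2,"dy":-31.8,"dz":6},{"dx":-22.2,"dy":-31.8,"dz":6},{"dx":-22.2,"dy":-31.8,"dz":6},{"dx":-22.2,"dy":-31.8,"dz":6},{"dx":-22.2,"dy":-31.8,"dz":6},{"dx":-22.2,"dy":-31.8,"dz":6},{"dx":-22.2,"dy":-31.8,"dz":6},{"dx":-22.2,"dy":-31.8,"dz":6},{"dx":-22.2,"dy":-31.8,"dz":6},{"dx":-22.2,"dy":-31.8,"dz":6},{"dx":-22.2,"dy":-31.8,"dz":6}]' 0 40
python3 -m jog '[{},{},{}]'
sed -i 's/^c=optics.*/c=optics.read_camera("top")/' go.py
python3 go.py
python3 - <<'E'
from workcell import optics
import cv2
cv2.imwrite("pics/w1.png",optics.read_camera("wrist")["img"][:,:,::-1])
E
```

```text
yaw -0.20204755336085303 spacings 0.0702391000166753 0.1409881921328421 [0.51225293 0.01690575 0.049     ] [ 0.49601468 -0.05143055  0.063     ] [ 0.46987507 -0.18997437  0.066     ]
tool y ahead of console y by deg -12.18931662251743  -> az -12.18931662251743
check y [ 2.00675539e-01  9.79657482e-01 -7.39589868e-04] [0.20067565 0.97965774] tilt [-3.08809937e-04 -6.91689767e-04 -9.99999713e-01]
rocker [0.53282575 0.01269157] after turn, mm: [-377.  -540.2  131.6]
key [ 0.49601468 -0.05143055] after turn, mm: [-353.8 -610.4  131.6]
mush [ 0.46987507 -0.18997437] after turn, mm: [-356.  -751.4  131.7]
[0.27198481 0.61764435 0.40422809] [1.22054745 0.52628759 0.40945785] 0.3invalid input
invalid input
```

View pics/w1.png

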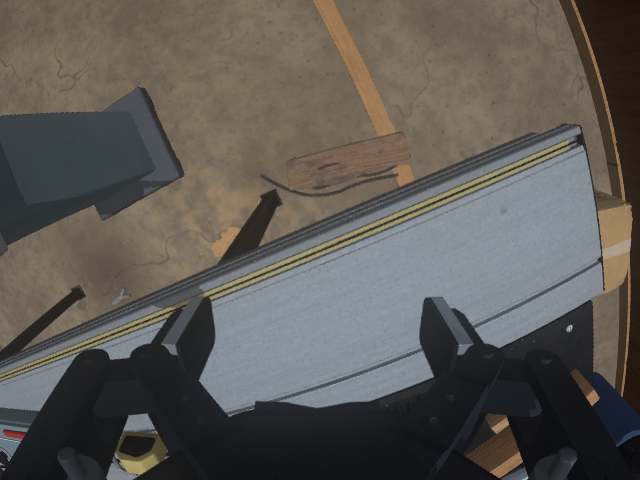

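The wrist view shows the arm hasn't moved: the fingers are open over the table edge. Both calls were refused as invalid, so the rows probably need all six keys.

```bash
python3 -m jog '[{"dx":0,"dy":0,"dz":0,"ax":0,"ay":0,"az":-6.1},{"dx":0,"dy":0,"dz":0,"ax":0,"ay":0,"az":-6.1}]' 0 40
```

```text
time: 0.52
tool_pos: [0.272, 0.6177, 0.4046]
tcp_rot: [-0.309, -3.126, 0.0]
wrist_force: [-0.0, -0.1, -0.4]
width: 0.746
grip_force: 0.0
```

```bash
python3 -m jog '[{"dx":-22.2,"dy":-31.8,"dz":6,"ax":0,"ay":0,"az":0},{"dx":-22.2,"dy":-31.8,"dz":6,"ax":0,"ay":0,"az":0},{"dx":-22.2,"dy":-31.8,"dz":6,"ax":0,"ay":0,"az":0},{"dx":-22.2,"dy":-31.8,"dz":6,"ax":0,"ay":0,"az":0},{"dx":-22.2,"dy":-31.8,"dz":6,"ax":0,"ay":0,"az":0},{"dx":-22.2,"dy":-31.8,"dz":6,"ax":0,"ay":0,"az":0},{"dx":-22.2,"dy":-31.8,"dz":6,"ax":0,"ay":0,"az":0},{"dx":-22.2,"dy":-31.8,"dz":6,"ax":0,"ay":0,"az":0},{"dx":-22.2,"dy":-31.8,"dz":6,"ax":0,"ay":0,"az":0},{"dx":-22.2,"dy":-31.8,"dz":6,"ax":0,"ay":0,"az":0},{"dx":-22.2,"dy":-31.8,"dz":6,"ax":0,"ay":0,"az":0},{"dx":-22.2,"dy":-31.8,"dz":6,"ax":0,"ay":0,"az":0},{"dx":-22.2,"dy":-31.8,"dz":6,"ax":0,"ay":0,"az":0},{"dx":-22.2,"dy":-31.8,"dz":6,"ax":0,"ay":0,"az":0},{"dx":-22.2,"dy":-31.8,"dz":6,"ax":0,"ay":0,"az":0},{"dx":-22.2,"dy":-31.8,"dz":6,"ax":0,"ay":0,"az":0},{"dx":-22.2,"dy":-31.8,"dz":6,"ax":0,"ay":0,"az":0},{"dx":0,"dy":0,"dz":0,"ax":0,"ay":0,"az":0},{"dx":0,"dy":0,"dz":0,"ax":0,"ay":0,"az":0}]'
python3 go.py
python3 - <<'E'
from workcell import optics
import cv2
cv2.imwrite("pics/w2.png",optics.read_camera("wrist")["img"][:,:,::-1])
cv2.imwrite("pics/s2.png",cv2.resize(optics.read_camera("side")["img"][180:330,220:420],None,fx=4,fy=4)[:,:,::-1])
E
```

```text
time: 2.1
tool_pos: [0.5338, 0.0105, 0.3024]
tcp_rot: [-0.323, -3.124, -0.0]
wrist_force: [0.3, -0.5, 0.1]
width: 0.003
grip_force: 0.0
yaw -0.20204755336085303 spacings 0.0702391000166753 0.1409881921328421 [0.51225293 0.01690575 0.049     ] [ 0.49601468 -0.05143055  0.063     ] [ 0.46987507 -0.18997437  0.066     ]
tool y ahead of console y by deg -0.12597976504516253  -> az -0.12597976504516253
check y [2.00675641e-01 9.79657683e-01 3.35056930e-04] [0.20067565 0.97965774] tilt [-7.36112300e-04  4.92801327e-04 -9.99999608e-01]
rocker [0.53282575 0.01269157] after turn, mm: [ 0.7  0.8 29.5]
key [ 0.49601468 -0.05143055] after turn, mm: [ 23.9 -69.4  29.5]
mush [ 0.46987507 -0.18997437] after turn, mm: [  21.7 -210.4   29.5]
[0.53339454 0.01177795 0.30252185] [-0.15810876  1.08962856 -0.56015388] 2.15
```

View pics/w2.png

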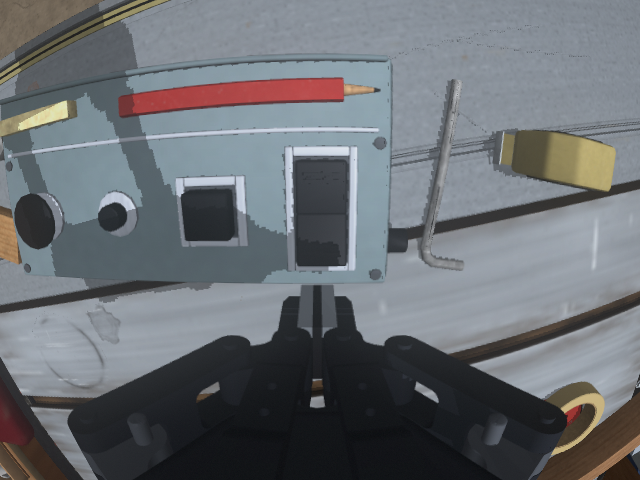

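The wrist view shows the closed fingers beyond the rocker's far end at pixel (317,290). The rocker bezel spans (286,146) to (354,271), the key is at (209,214) and the mushroom at (35,221). I'll cross-check these positions with the fisheye calibration.

```bash
python3 - <<'E'
from workcell import bot, optics
from scipy.spatial.transform import Rotation as Ro
import numpy as np
s=bot.read_state(); c=optics.read_camera("wrist"); f=240/np.tan(np.radians(c["vertical_fov"]/2))
M=np.array(c["tool_from_camera"]); R=Ro.from_rotvec(s["tcp_rot"]).as_matrix()
def w(u,v,z):
    d=np.array([u-c["cx"],v-c["cy"]]); r=np.hypot(*d); a=r/f
    dc=np.r_[d/r*np.sin(a),np.cos(a)]; D=R@M[:3,:3]@dc; o=s["tool_pos"]+R@M[:3,3]
    return (o+D*(z-o[2])/D[2])
P=[w(u,v,.049) for u,v in((286,146),(357,146),(289,271),(354,271))]; print(np.round(P,4)); print("rocker",np.mean(P,0), "sizes",[np.linalg.norm(P[i]-P[j])for i,j in((0,1),(0,2),(1,3),(2,3))])
P=[w(u,v,.049) for u,v in((177,178),(244,177),(246,246),(181,246))]; print("key bezel",np.mean(P,0),[np.linalg.norm(P[i]-P[i-1])for i in range(4)])
print("mush",w(35,221,.064),"key",w(209,214,.063))
E
```

```text
[[ 0.4672  0.0075  0.049 ]
 [ 0.4757  0.0493  0.049 ]
 [ 0.5461 -0.0083  0.049 ]
 [ 0.5547  0.0333  0.049 ]]
rocker [0.51090816 0.02044252 0.049     ] sizes [np.float64(0.042568424592906905), np.float64(0.08044402285026651), np.float64(0.08056638496397645), np.float64(0.04250931189958456)]
key bezel [ 0.4973459  -0.04864274  0.049     ] [np.float64(0.045650962469969726), np.float64(0.0442025069794687), np.float64(0.044704169126046), np.float64(0.04493184950696272)]
mush [ 0.4697141  -0.18267634  0.064     ] key [ 0.49551849 -0.04525062  0.063     ]
```

```bash
python3 -m jog '[{"dx":2,"dy":3,"dz":20,"ax":0,"ay":0,"az":0},{"dx":0,"dy":0,"dz":20,"ax":0,"ay":0,"az":0},{"dx":0,"dy":0,"dz":15,"ax":0,"ay":0,"az":0},{"dx":0,"dy":0,"dz":5,"ax":0,"ay":0,"az":0},{"dx":0,"dy":0,"dz":3,"ax":0,"ay":0,"az":0},{"dx":0,"dy":0,"dz":3,"ax":0,"ay":0,"az":0},{"dx":0,"dy":0,"dz":2,"ax":0,"ay":0,"az":0},{"dx":0,"dy":0,"dz":2,"ax":0,"ay":0,"az":0},{"dx":0,"dy":0,"dz":0,"ax":0,"ay":0,"az":0},{"dx":0,"dy":0,"dz":0,"ax":0,"ay":0,"az":0}]'
```

```text
time: 3.13
tool_pos: [0.5326, 0.0158, 0.2334]
tcp_rot: [0.316, 3.124, 0.0]
wrist_force: [0.4, 0.5, 0.8]
width: 0.001
grip_force: 0.7
```

```bash
python3 -m jog '[{"dx":0,"dy":0,"dz":1.5,"ax":0,"ay":0,"az":0},{"dx":0,"dy":0,"dz":1,"ax":0,"ay":0,"az":0},{"dx":0,"dy":0,"dz":0,"ax":0,"ay":0,"az":0}]'; python3 -m jog '[{"dx":0,"dy":0,"dz":1,"ax":0,"ay":0,"az":0},{"dx":0,"dy":0,"dz":0,"ax":0,"ay":0,"az":0},{"dx":0,"dy":0,"dz":0,"ax":0,"ay":0,"az":0}]'
```

```text
time: 3.38
tool_pos: [0.5331, 0.0157, 0.2314]
tcp_rot: [0.317, 3.123, 0.0]
wrist_force: [1.7, 0.7, 4.2]
width: -0.001
grip_force: 2.4
time: 3.63
tool_pos: [0.5332, 0.0157, 0.2312]
tcp_rot: [0.317, 3.123, 0.0]
wrist_force: [-0.8, 1.5, 11.0]
width: -0.003
grip_force: 5.3
```

```bash
python3 -m jog '[{"dx":0,"dy":0,"dz":-15,"ax":0,"ay":0,"az":0},{"dx":0,"dy":0,"dz":-25,"ax":0,"ay":0,"az":0},{"dx":12,"dy":-35,"dz":0,"ax":0,"ay":0,"az":0},{"dx":11,"dy":-36,"dz":0,"ax":0,"ay":0,"az":0},{"dx":0,"dy":0,"dz":0,"ax":0,"ay":0,"az":0},{"dx":0,"dy":0,"dz":0,"ax":0,"ay":0,"az":0}]'
python3 - <<'E'
from workcell import optics
import cv2
cv2.imwrite("pics/w3.png",optics.read_camera("wrist")["img"][:,:,::-1])
E
```

```text
time: 4.13
tool_pos: [0.4942, -0.0505, 0.2688]
tcp_rot: [-0.322, -3.124, 0.0]
wrist_force: [-0.2, 0.6, 0.3]
width: 0.0
grip_force: 0.0
```

View pics/w3.png

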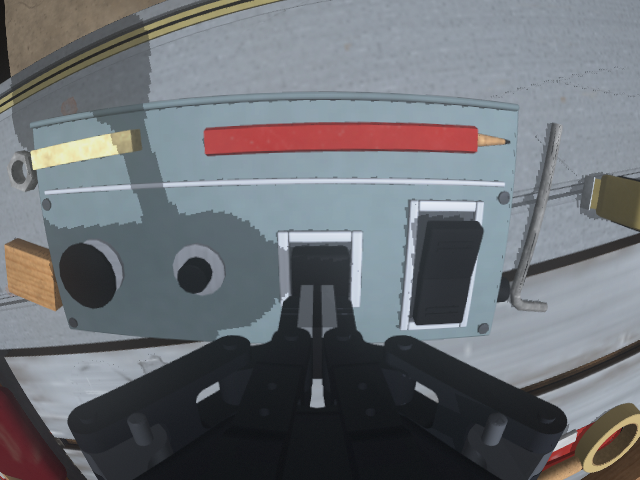

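The rocker, at (450,270), is now tipped over with its near end raised. The fingers at (318,290) are lined up on the key at (320,270).

```bash
python3 -m jog '[{"dx":-1,"dy":1,"dz":15,"ax":0,"ay":0,"az":0},{"dx":0,"dy":0,"dz":13,"ax":0,"ay":0,"az":0},{"dx":0,"dy":0,"dz":4,"ax":0,"ay":0,"az":0},{"dx":0,"dy":0,"dz":3,"ax":0,"ay":0,"az":0},{"dx":0,"dy":0,"dz":2,"ax":0,"ay":0,"az":0},{"dx":0,"dy":0,"dz":2,"ax":0,"ay":0,"az":0},{"dx":0,"dy":0,"dz":2,"ax":0,"ay":0,"az":0},{"dx":0,"dy":0,"dz":0,"ax":0,"ay":0,"az":0},{"dx":0,"dy":0,"dz":0,"ax":0,"ay":0,"az":0}]';python3 -m jog '[{"dx":0,"dy":0,"dz":1,"ax":0,"ay":0,"az":0},{"dx":0,"dy":0,"dz":0,"ax":0,"ay":0,"az":0},{"dx":0,"dy":0,"dz":0,"ax":0,"ay":0,"az":0}]'
```

```text
time: 4.93
tool_pos: [0.4969, -0.0484, 0.2285]
tcp_rot: [0.316, 3.124, -0.0]
wrist_force: [-0.1, 0.8, 0.8]
width: -0.002
grip_force: 0.3
time: 5.18
tool_pos: [0.4969, -0.0485, 0.2284]
tcp_rot: [0.317, 3.124, -0.0]
wrist_force: [-3.1, 0.8, 7.4]
width: 0.004
grip_force: 3.8
```

```bash
python3 -m jog '[{"dx":0,"dy":0,"dz":-15,"ax":0,"ay":0,"az":0},{"dx":0,"dy":0,"dz":-30,"ax":0,"ay":0,"az":0},{"dx":0,"dy":-35,"dz":0,"ax":0,"ay":0,"az":0},{"dx":0,"dy":-35,"dz":0,"ax":0,"ay":0,"az":0},{"dx":0,"dy":-35,"dz":0,"ax":0,"ay":0,"az":0},{"dx":-1,"dy":-36,"dz":0,"ax":0,"ay":0,"az":0},{"dx":0,"dy":0,"dz":0,"ax":0,"ay":0,"az":0},{"dx":0,"dy":0,"dz":0,"ax":0,"ay":0,"az":0}]'
python3 - <<'E'
from workcell import optics
import cv2
cv2.imwrite("pics/w4.png",optics.read_camera("wrist")["img"][:,:,::-1])
E
```

```text
time: 5.85
tool_pos: [0.4689, -0.1886, 0.2724]
tcp_rot: [0.323, 3.124, -0.001]
wrist_force: [0.1, -0.5, 0.6]
width: 0.003
grip_force: 0.0
```

View pics/w4.png

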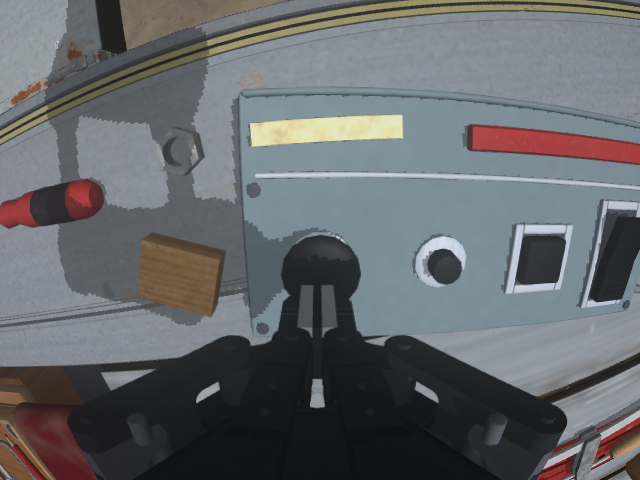

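The fingers are centred on the mushroom at (320,267). The key at (540,258) is sunk in, the rocker is over, and the small button and loose items haven't been disturbed.

```bash
python3 -m jog '[{"dx":0,"dy":0,"dz":15,"ax":0,"ay":0,"az":0},{"dx":0,"dy":0,"dz":13,"ax":0,"ay":0,"az":0},{"dx":0,"dy":0,"dz":4,"ax":0,"ay":0,"az":0},{"dx":0,"dy":0,"dz":3,"ax":0,"ay":0,"az":0},{"dx":0,"dy":0,"dz":2,"ax":0,"ay":0,"az":0},{"dx":0,"dy":0,"dz":2,"ax":0,"ay":0,"az":0},{"dx":0,"dy":0,"dz":2,"ax":0,"ay":0,"az":0},{"dx":0,"dy":0,"dz":0,"ax":0,"ay":0,"az":0},{"dx":0,"dy":0,"dz":0,"ax":0,"ay":0,"az":0}]';python3 -m jog '[{"dx":0,"dy":0,"dz":1,"ax":0,"ay":0,"az":0},{"dx":0,"dy":0,"dz":0,"ax":0,"ay":0,"az":0},{"dx":0,"dy":0,"dz":0,"ax":0,"ay":0,"az":0}]'
```

```text
time: 6.65
tool_pos: [0.4695, -0.1863, 0.2322]
tcp_rot: [0.317, 3.125, 0.001]
wrist_force: [-1.5, 3.9, 7.3]
width: -0.003
grip_force: 3.6
time: 6.9
tool_pos: [0.4695, -0.1864, 0.232]
tcp_rot: [0.317, 3.125, 0.001]
wrist_force: [-4.6, 4.8, 12.5]
width: 0.001
grip_force: 6.7
```

It bottomed at tip height 59 mm, as expected. Next I'll lift clear and check.

```bash
python3 -m jog '[{"dx":0,"dy":0,"dz":-15,"ax":0,"ay":0,"az":0},{"dx":0,"dy":0,"dz":-30,"ax":0,"ay":0,"az":0},{"dx":0,"dy":0,"dz":-35,"ax":0,"ay":0,"az":0},{"dx":0,"dy":0,"dz":-30,"ax":0,"ay":0,"az":0},{"dx":0,"dy":0,"dz":0,"ax":0,"ay":0,"az":0},{"dx":0,"dy":0,"dz":0,"ax":0,"ay":0,"az":0},{"dx":0,"dy":0,"dz":0,"ax":0,"ay":0,"az":0},{"dx":0,"dy":0,"dz":0,"ax":0,"ay":0,"az":0}]'
python3 - <<'E'
from workcell import optics
import cv2
cv2.imwrite("pics/w5.png",optics.read_camera("wrist")["img"][:,:,::-1])
E
```

```text
time: 7.57
tool_pos: [0.4685, -0.1864, 0.3386]
tcp_rot: [-0.316, -3.123, -0.001]
wrist_force: [0.7, -0.2, -0.5]
width: 0.003
grip_force: 0.0
```

View pics/w5.png

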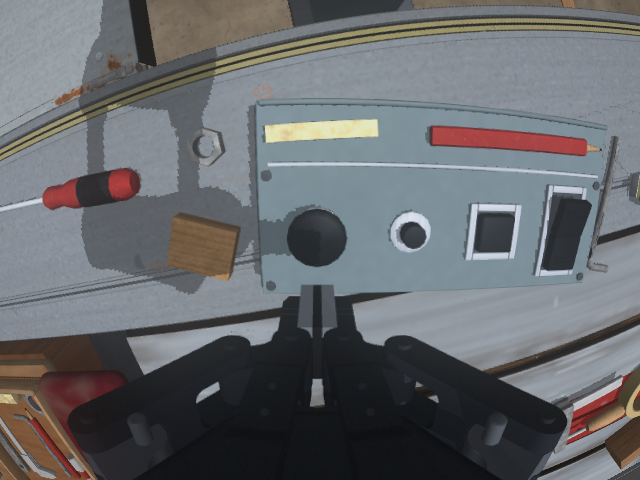

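The mushroom (317,237) is up again, the key (494,232) is in, the rocker (566,232) is over, and the loose items are where they were. Handing in.

```bash
python3 -c "
from workcell import bot
print(bot.finish_job())"
```

```text
the job is handed in; nothing more can be done
None
```

I tipped the rocker over, pushed the key in and pressed and released the mushroom button, in that order; the last picture showed everything as required, and I handed the job in at about 7.6 s (no verdict was returned).

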